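# Free the bag clip jammed in the pouring chute

### The job

The green bag clip has slid down the wooden pouring chute and is wedged across its narrow throat, under the two steel guards. Push it back up the slope until it is clear of the guards, then lift it out and lay it flat in the blue tray.

Things in the scene. Friction and masses are not known exactly. Their poses are not given: they have to be found in the camera images.
- clip_green: Green plastic bag clip, a bar 120 mm long (its y), 18 wide (x), 16 high (z), about 40 g. Origin: centre of its underside. It starts lying across the chute (its x up the slope), its ends wedged between the converging walls and under the guards. Red and yellow clips of the same shape lie elsewhere and are not meant.
- chute: Fixed wooden chute on legs. Origin on the worktop under its middle; x level, up the chute, y across, z up. Floor height 85 mm + 0.176 x (10 degrees). Inside width 160 mm for x = 0 to 120 (end wall), converging evenly to 80 mm at x = -100; open spout to -130. Walls 8 mm thick, 26 mm over the floor. A ramekin 42 mm high stands under the spout. Friction holds a clip on the slope.
- tray_blue: Fixed shallow blue tray, 100 (its x) by 170 mm (its y) outside, walls 4 mm thick, 18 mm high. Origin: centre of its underside; the inner floor is 4 mm higher. A white tray of the same shape, with a yellow clip in it, stands before or behind it.
- chute_free (a point): Point on the chute floor, midway across, at chute x = 35 mm (axes as the chute): middle of the open part to push the clip to. Two steel guards lie 23 to 26 mm over the floor at chute x = -100 to -18 mm; the slot between them, 68 mm wide about the middle, lets closed fingers in behind the clip and on up. With its middle past chute x = -5 mm the clip lifts out.
Things that resemble listed ones, but are neither listed nor needed, are in the scene too. Of the things shaped like the clip_green, the green one is meant.

How it is judged (in metres and radians):
On the way:
1. the green clip lies in the open part of the chute, on its floor, clear of the guards (x of clip_green in the frame of chute between -0.005 and 0.12 m and y of clip_green in the frame of chute between -0.07 and 0.07 m and z of clip_green in the frame of chute below 0.115 m), for 0.2 s.
At the end, for the whole second after the job is handed in: The green clip lies at rest flat (within 5 degrees) on the floor of the blue tray, between its walls, at any heading that fits (x of clip_green in the frame of tray_blue between -0.045 and 0.045 m and y of clip_green in the frame of tray_blue between -0.08 and 0.08 m and z of clip_green in the frame of tray_blue below 0.024 m and angle between the z axis of clip_green and the z axis of tray_blue, either way round below 0.09 rad and linear speed of clip_green below 0.02 m/s); the robot touches nothing.
It also fails if it takes over 45 s, if anything falls off the work surface, if the arm or the gripper's body presses on something with over 40 N, if the wrist force passes 120 N, or if a joint passes its speed limit or range.

### The arm

A 7-joint arm with a two-finger parallel gripper is mounted at the origin on a cart in front of the work surface, level with it; the furniture and walls round the work are solid. World frame = base frame: x ahead of the robot, y to its left, z up, the work surface at z = 0. Lengths are in mm, angles in rad, forces in N, time in s.
With the tool pointing down it reaches from about 400 to 850 mm from the base axis. Payload 10.4 kg.
Tool frame: the origin (TCP) lies midway between the tips of the shut fingers; the grasp point (between the pads) lies 19 mm behind it; z points along the fingers, y is the line along which they close (so a half turn about z gives the same grasp; the last joint's range is limited). The gripper opens to 85 mm and grips with 20 to 120 N. Pads are 22 mm wide; open, the fingers measure 114 mm over their backs; the gripper's body (76 mm by 85 mm) begins 54 mm behind the grasp point. The pads swing forward as they close: fully open they stand 13 mm farther back than shut.
Start: joints at [1.267, 0.332, -0.065, 1.46, 0.022, 1.35, -0.088], TCP at [173.224, -600.537, 231.338] pointing down, gripper open.
Joint ranges: [-2.6, 2.6], [-0.5, 2.12], [-1.47, 1.34], [0.16, 2.42], [-1.27, 4.41], [0.06, 2.06], [-2.6, 2.6]. Speed limits (rad/s): [2.22, 2.22, 2.79, 2.79, 3.14, 3.14, 3.14].

### API

Orientations are given as a rotation vector (axis times angle).
In Python, from station import bot, grip, imaging gives the robot as it stands. Calls block until the motion is done:
- bot.move_pose(position, orientation): joint-space move of the TCP to a pose.
- bot.move_linear(position, rotation=None, v=150, f_stop=None): straight line of the TCP; rotation=None keeps the orientation; v is the mean speed in mm/s. With f_stop (N) it stops when the force on the tool has changed by that much, and returns True; else False.
- bot.move_j(angles): joint-space move.
- grip(opening, squeeze=None): opening from 0.0 (shut) to 1.0 (fully open); squeeze is the grip in N (None keeps the last); returns when the fingers have stopped.
- bot.wait(seconds).
- bot.ik(position, orientation): joint angles nearest the present ones, or None.
- bot.observe(): the state.
- imaging.read_camera(name): name is "scene" or "top" or "wrist"; returns a dict with "pixels" (420x560x3 uint8, red, green, blue), "fx", "fy", "cx", "cy" (pixels), "R" (3x3) and "t" (3): a world point X has camera coordinates R X + t. Camera axes: x right, y down, z forward; pixel columns grow to the right and rows downward; lengths in mm; the calibration is good to about 2 mm. A picture is of the moment at which its call begins. There is no depth.
A pose or a line that the arm cannot do raises bot.PlanningError and nothing moves.
- bot.finish_job(): hands the job in; it is judged then, once.
The state is a dict: "clock": time; "qpos": joint angles; "dq": joint speeds; "tau": joint torques, N m; "position": TCP position; "eef_rot": TCP orientation; "wrist_force": force on the tool from outside, world axes, zero at the start; "ft_torque": the same for the moment, N m; "width": opening from 0.0 (shut) to 1.0 (fully open); "grasp_force": force on a finger pad.
Only numpy, scipy, OpenCV 4.12 (cv2) and the standard library are available. Lean on these libraries where they do the work, as an engineer would, in place of code of your own. Each camera call takes 0.05 s, during which the arm holds its last target. There are 200 camera calls.

## Working session

There is one attempt and no reset: what is moved stays moved. The work goes in short steps, each a Python script; the robot and the scene stay as the last script left them, time stands still between calls to the robot, and variables do not carry over. Pictures are saved under pics/ and viewed, at most 10 in all, crops included, and the job is handed in when it is done.

```bash
ls; mkdir -p pics; python3 - <<'E'
from station import bot, grip, imaging
import cv2,pickle
for n in ("scene","top"):
    c=imaging.read_camera(n); pickle.dump(c,open(f"pics/{n}.pkl","wb"))
    cv2.imwrite(f"pics/{n}1.png",c["pixels"][:,:,::-1]); print(n,c["fx"],c["cx"],c["cy"],c["R"],c["t"])
o=bot.observe();print(o["clock"],o["position"],o["eef_rot"])
E
```

```text
pics
scene 405.05452562657865 282.1505695763336 209.44229378139192 [[ 0.85760832 -0.51427972 -0.00493401]
 [-0.19591298 -0.31780242 -0.92769592]
 [ 0.47552716  0.79656637 -0.37330407]] [-512.95722834  116.43332669  930.43396001]
top 403.7928609014906 281.09813337534814 211.4654586668098 [[-0.17045231 -0.98535661 -0.00428553]
 [-0.96381167  0.16762689 -0.20728793]
 [ 0.2049709  -0.03120226 -0.97827059]] [-165.0863963   509.00839673 1032.93687765]
0.1 [ 173.12446869 -600.20110753  230.57697854] [-3.10939972e+00 -4.39568243e-01  3.51450647e-04]
```

View pics/top1.png

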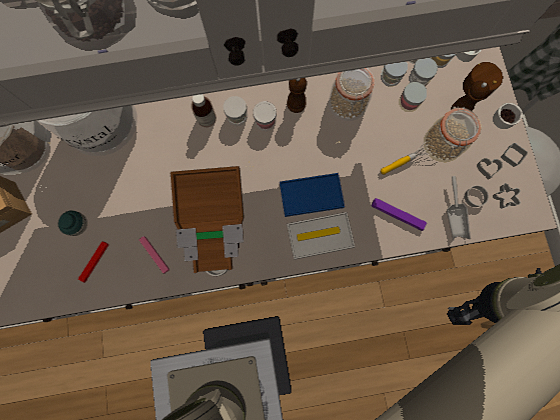

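View pics/scene1.png

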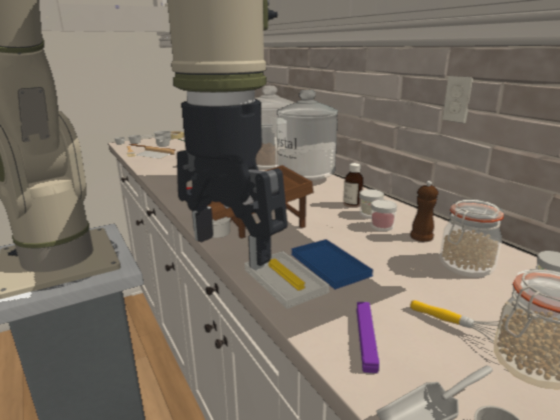

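Top view: the green clip is at about (209,236) across the chute throat under the guards. Things it could be confused with are red (94,261), pink (154,254), yellow in the white tray (319,234), purple (399,214) and the whisk handle (396,164). The blue tray is at (312,195). I choose green at (209,236) and check it in one close crop.

```bash
python3 - <<'E'
import cv2
im=cv2.imread("pics/top1.png")[155:285,160:360]
cv2.imwrite("pics/crop1.png",cv2.resize(im,None,fx=4,fy=4,interpolation=cv2.INTER_CUBIC))
E
```

```text
(no output)
```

View pics/crop1.png

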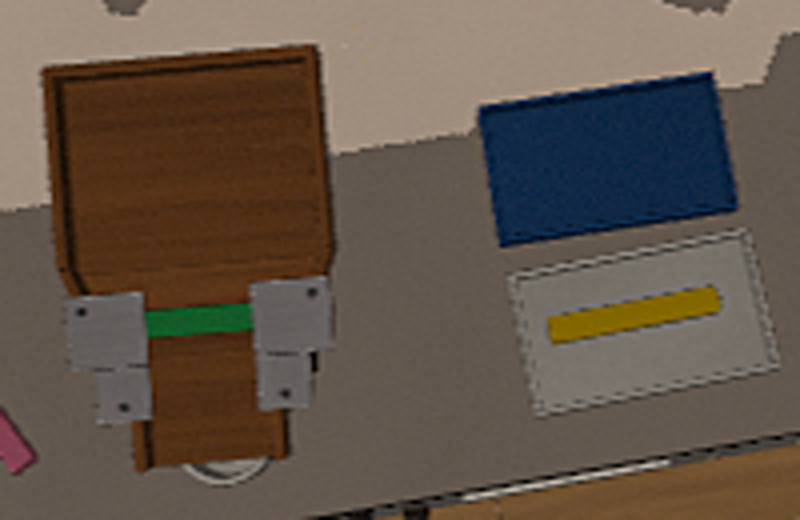

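The crop shows the green clip with its middle at crop (199,320), between the guards (inner edges at about x 147 and 252). The blue tray corners are at (478,106), (712,72), (738,210) and (500,245). I'll fit the poses by reprojection.

```bash
cat > h.py <<'E'
import numpy as np,cv2,pickle
from scipy.optimize import least_squares
def project(c,X):
    p=np.asarray(X,float)@c["R"].T+c["t"]; return np.c_[c["fx"]*p[:,0]/p[:,2]+c["cx"],c["fy"]*p[:,1]/p[:,2]+c["cy"]]
def place(q,L):
    L=np.asarray(L,float);c,s=np.cos(q[2]),np.sin(q[2]); return np.c_[q[0]+c*L[:,0]-s*L[:,1],q[1]+s*L[:,0]+c*L[:,1],L[:,2]]
def crop(uv): return (np.asarray(uv)+.5)/4-.5+[160,155]
def fit(c,L,px,q0=(500,0,0)):
    r=least_squares(lambda q:(project(c,place(q,L))-px).ravel(),q0,x_scale=[100,100,1],loss='soft_l1'); return r.x,r.fun.reshape(-1,2)
def atz(c,px,z):
    d=c["R"].T@np.array([(px[0]-c["cx"])/c["fx"],(px[1]-c["cy"])/c["fy"],1]); o=-c["R"].T@c["t"]; return o+d*(z-o[2])/d[2]
E
python3 - <<'E'
from h import *
np.set_printoptions(precision=2,suppress=True)
c=pickle.load(open("pics/top.pkl","rb"))
f=lambda x,h=26:85+.176*x+h
L=[(128,88,f(128)),(128,-88,f(128)),(-130,48,f(-130)),(-130,-48,f(-130)),(-18,34,f(-18)),(-18,-34,f(-18)),(-100,34,f(-100)),(-100,-34,f(-100)),(0,88,f(0)),(0,-88,f(0))]
q,r=fit(c,L,crop([(42,68),(316,45),(137,470),(288,458),(143,293),(250,283),(152,418),(260,410),(57,268),(333,255)]))
print("chute",q);print(r.T)
t,r=fit(c,[(50,85,18),(50,-85,18),(-50,-85,18),(-50,85,18)],crop([(478,106),(712,72),(738,210),(500,245)]));print("tray",t);print(r.T)
# clip
R=np.array([[np.cos(q[2]),np.sin(q[2])],[-np.sin(q[2]),np.cos(q[2])]])
for uv in [(199,320),(146,323),(252,317)]:
    x=-40
    for _ in range(10):
        X=atz(c,crop(uv),85+.176*x+16); l=R@(X[:2]-q[:2]); x=l[0]
    print("clip",X,l)
np.save("pose.npy",[q,t])
E
```

```text
chute [473.45 -62.81  -0.09]
[[-0.24  0.34 -0.56 -0.31  0.11  0.18  0.33  0.22 -0.25  0.12]
 [-0.71 -0.52  0.63  0.45 -0.55 -0.26  1.09  0.85  0.25 -2.2 ]]
tray [ 515.33 -342.97   -0.02]
[[-0.34  0.49  0.38 -0.52]
 [ 0.29  0.13 -0.32 -0.11]]
clip [436.42 -57.45  94.43] [-37.36   2.07]
clip [440.27 -23.84  94.58] [-36.49  35.89]
clip [432.57 -91.08  94.27] [-38.22 -31.77]
```

```bash
cat >> h.py <<'E'
from scipy.spatial.transform import Rotation as Ro
Q,T=np.load("pose.npy")
def W(x,y,h,tilt=0):
    "chute x,y, height over floor -> world"
    return place(Q,[(x,y,85+.176*x+h)])[0]
def rot(yaw,tilt=0,sign=1):
    "tool y along heading yaw, tool leaning back by tilt"
    z=np.array([np.sin(tilt)*np.cos(yaw),np.sin(tilt)*np.sin(yaw),-np.cos(tilt)])
    y=sign*np.array([np.cos(tilt)*np.cos(yaw),np.cos(tilt)*np.sin(yaw),np.sin(tilt)])
    return Ro.from_matrix(np.c_[np.cross(y,z),y,z]).as_rotvec()
S10=np.radians(10)
E
python3 - <<'E'
from h import *
from station import bot
np.set_printoptions(precision=2,suppress=True)
for s in (1,-1):
  for tilt in (0,S10):
    for n,p in dict(hover=W(-80,0,120),lo=W(-80,0,5),end=W(10,0,5),grasp=W(35,0,5),gup=W(35,0,120)).items(): print(s,tilt,n,p,bot.ik(p,rot(Q[2],tilt,s)))
  for dy in (-60,0,60): print("tray",bot.ik([T[0],T[1],20],rot(T[2],0,s)))
E
```

```text
1 0 hover [393.76 -55.74 190.92] [ 0.85 -0.14 -0.75  2.03 -0.1   1.22  0.06]
1 0 lo [393.76 -55.74  75.92] [ 0.82  0.04 -0.79  2.17  0.04  0.95 -0.08]
1 0 end [483.41 -63.69  91.76] [ 0.72  0.25 -0.75  1.94  0.2   1.02 -0.2 ]
1 0 grasp [508.31 -65.9   96.16] [ 0.69  0.29 -0.73  1.88  0.23  1.05 -0.22]
1 0 gup [508.31 -65.9  211.16] [ 0.72  0.16 -0.74  1.75  0.11  1.27 -0.14]
1 0.17453292519943295 hover [393.76 -55.74 190.92] [ 0.9  -0.33 -0.73  2.16 -0.26  1.07  0.2 ]
1 0.17453292519943295 lo [393.76 -55.74  75.92] [ 0.88 -0.13 -0.81  2.3  -0.13  0.76  0.07]
1 0.17453292519943295 end [483.41 -63.69  91.76] [ 0.82  0.11 -0.81  2.09  0.13  0.81 -0.15]
1 0.17453292519943295 grasp [508.31 -65.9   96.16] [ 0.8   0.17 -0.81  2.03  0.18  0.83 -0.19]
1 0.17453292519943295 gup [508.31 -65.9  211.16] [ 0.82  0.01 -0.78  1.89  0.01  1.07 -0.05]
tray [ 0.87  0.56 -0.46  1.66  0.29  0.99  0.29]
tray [ 0.87  0.56 -0.46  1.66  0.29  0.99  0.29]
tray [ 0.87  0.56 -0.46  1.66  0.29  0.99  0.29]
-1 0 hover [393.76 -55.74 190.92] None
-1 0 lo [393.76 -55.74  75.92] None
-1 0 end [483.41 -63.69  91.76] None
-1 0 grasp [508.31 -65.9   96.16] [ 1.14  0.64 -1.38  1.86  0.67  1.22  2.59]
-1 0 gup [508.31 -65.9  211.16] None
-1 0.17453292519943295 hover [393.76 -55.74 190.92] None
-1 0.17453292519943295 lo [393.76 -55.74  75.92] [ 1.63 -0.44 -1.38  2.29 -0.62  0.86 -2.6 ]
-1 0.17453292519943295 end [483.41 -63.69  91.76] None
-1 0.17453292519943295 grasp [508.31 -65.9   96.16] None
-1 0.17453292519943295 gup [508.31 -65.9  211.16] None
tray [-0.28  0.87  1.15  1.73 -0.87  1.15 -2.03]
tray [-0.28  0.87  1.15  1.73 -0.87  1.15 -2.03]
tray [-0.28  0.87  1.15  1.73 -0.87  1.15 -2.03]
```

```bash
python3 - <<'E'
from h import *
from station import bot,grip,imaging
r=rot(Q[2],S10)
grip(0.0,40)
bot.move_pose(W(-82,0,135),r)
print(bot.move_linear(W(-82,0,40),v=150), bot.move_linear(W(-82,0,6),v=50,f_stop=12))
o=bot.observe();print(o["clock"],o["position"]-W(-82,0,6),o["wrist_force"],o["width"])
hit=bot.move_linear(W(12,0,6),v=50,f_stop=60)
o=bot.observe();print(hit,o["clock"],o["position"]-W(12,0,6),o["wrist_force"])
c=imaging.read_camera("top");cv2.imwrite("pics/top2.png",cv2.resize(c["pixels"][155:285,160:360,::-1],None,fx=4,fy=4,interpolation=cv2.INTER_CUBIC))
E
```

```text
False False
4.5917 [0.16630097 0.00042097 0.14203261] [-0.02634373 -0.64593706 -0.96551901] -0.0007669524273969084
False 6.65 [-0.12074539 -0.03344927 -0.00445432] [ 0.7082818  -0.07752742  0.13940801]
```

View pics/top2.png

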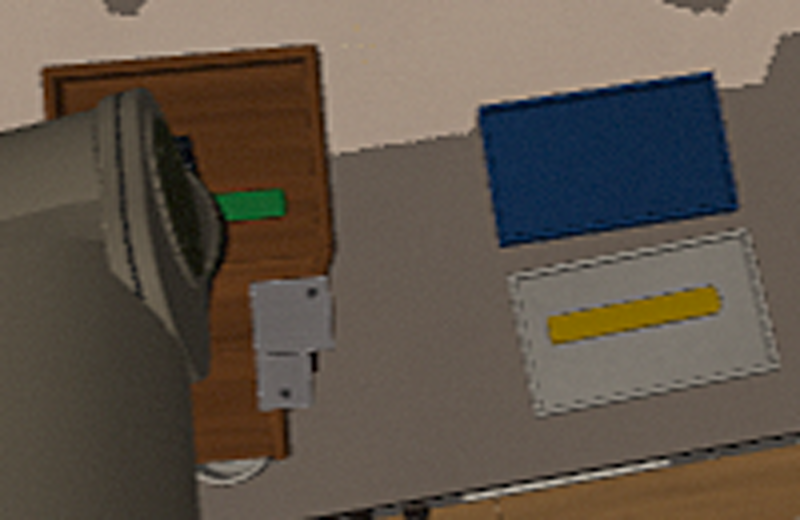

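The clip's right end shows at crop (287,204), so it has moved well clear of the guards. I'll back off, lift and measure it.

```bash
python3 - <<'E'
from h import *
from station import bot,grip,imaging
bot.move_linear(W(0,0,6),v=60)
bot.move_linear(W(-10,0,120),v=150)
grip(1.0)
a=imaging.read_camera("wrist");pickle.dump(a,open("pics/w3.pkl","wb"))
b=imaging.read_camera("top")
cv2.imwrite("pics/w3.png",a["pixels"][:,:,::-1]);
# green blob in both
for n,c in(("w",a),("t",b)):
    hsv=cv2.cvtColor(c["pixels"],cv2.COLOR_RGB2HSV);m=cv2.inRange(hsv,(50,120,40),(85,255,255))
    k=cv2.findContours(m,0,2)[0]
    if k:
        k=max(k,key=cv2.contourArea);print(n,cv2.contourArea(k),cv2.minAreaRect(k),cv2.boundingRect(k))
print(bot.observe()["clock"])
E
```

```text
w 2789.5 ((308.1392517089844, 195.47415161132812), (22.178417205810547, 137.23675537109375), 0.795723557472229) (297, 127, 24, 138)
t 132.5 ((218.2049560546875, 206.2541046142578), (6.699644565582275, 24.082508087158203), 84.80557250976562) (206, 202, 25, 9)
8.8333
```

View pics/w3.png

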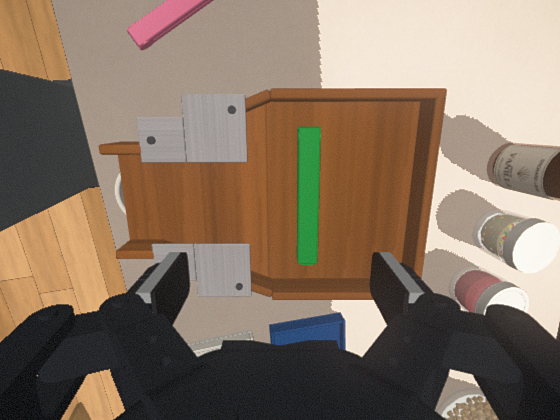

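The wrist view shows the green clip lying free and square at (308,195), clear of the guards (their upper edges are at column ~247). I'll compute its pose and check it against the chute fit in this image.

```bash
python3 - <<'E'
from h import *
np.set_printoptions(precision=2,suppress=True)
c=pickle.load(open("pics/w3.pkl","rb"))
f=lambda x,h=26:85+.176*x+h
L=[(128,88,f(128)),(128,-88,f(128)),(-18,34,f(-18)),(-18,-34,f(-18)),(0,88,f(0)),(0,-88,f(0))]
px=np.array([(446,89),(434,299),(247,161),(251,244),(270,90),(271,299)])
q,r=fit(c,L,px,Q);print("chute from wrist",q,"vs",Q);print(r.T)
# clip fit: unknown x,y,yaw in chute frame; top face corners
for Qq in (Q,q):
    def tofull(p):
        cy,sy=np.cos(p[2]),np.sin(p[2]); pts=[]
        for a,b in [(9,60),(9,-60),(-9,-60),(-9,60)]:
            x=p[0]+cy*a-sy*b;y=p[1]+sy*a+cy*b; pts.append((x-16*np.sin(S10),y,f(x,16*np.cos(S10))))
        return project(c,place(Qq,pts))
    hsv=cv2.cvtColor(c["pixels"],cv2.COLOR_RGB2HSV);m=cv2.inRange(hsv,(50,120,40),(85,255,255))
    k=max(cv2.findContours(m,0,2)[0],key=cv2.contourArea)
    box=cv2.boxPoints(cv2.minAreaRect(k))
    def res(p):
        P=tofull(p);return np.concatenate([(P[np.argmin(np.linalg.norm(P-b,axis=1))]-b) for b in box])
    s=least_squares(res,[30,0,0],x_scale=[10,10,.1]);print("clip in chute",s.x,np.round(s.fun,1))
E
```

```text
chute from wrist [473.47 -60.03  -0.08] vs [473.45 -62.81  -0.09]
[[  3.34 -12.93   0.21  -0.79  -0.32   2.08]
 [ -3.05   1.     1.38   0.16  -2.41   2.03]]
clip in chute [33.91  4.01  0.01] [ 0.7  2.  -0.6 -1.   0.7 -1.6 -0.8  1.4]
clip in chute [34.13  0.96  0.  ] [ 0.7  2.  -0.6 -1.   0.7 -1.6 -0.8  1.4]
```

```bash
python3 - <<'E'
from h import *
from station import bot,grip,imaging
r=rot(Q[2],S10)
def N(h): return W(34-h*np.sin(S10),2.5,h/np.cos(S10)) 
N=lambda h: W(34,2.5,0)+h*np.array([-np.sin(S10)*np.cos(Q[2]),-np.sin(S10)*np.sin(Q[2]),np.cos(S10)])
bot.move_linear(N(60),r,v=150)
print(bot.move_linear(N(4),v=60,f_stop=12)); p=bot.observe()["position"];print(p-N(4))
grip(0.0,40); o=bot.observe();print(o["clock"],o["width"],o["grasp_force"],o["wrist_force"])
bot.move_linear(N(4)+[0,0,110],v=150)
o=bot.observe();print(o["clock"],o["width"],o["grasp_force"])
rt=rot(T[2])
bot.move_pose([T[0],T[1],150],rt)
c=imaging.read_camera("wrist");cv2.imwrite("pics/w4.png",c["pixels"][:,:,::-1])
o=bot.observe();print(o["clock"],o["width"],o["grasp_force"],o["position"])
E
```

```text
False
[ 0.26900524 -0.00127758  0.36010429]
11.1083 0.1992573890253687 39.47768568992615 [-0.60576426 -0.35591681  3.37718151]
11.9917 0.19582477372667925 39.01150703430176
13.1417 0.19638338375309172 39.014602303504944 [ 516.45563322 -340.77720806  150.93234833]
```

View pics/w4.png

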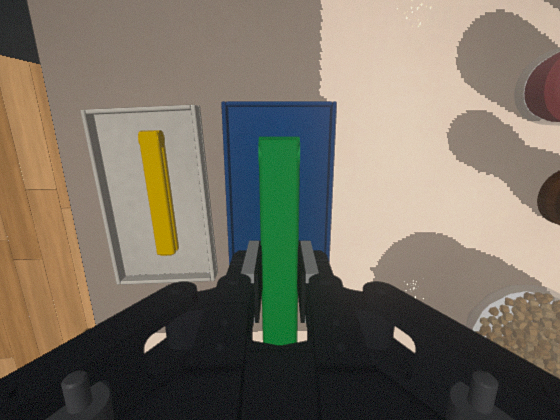

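The wrist view shows the clip (258–300 columns) held square between the fingers, aligned with the blue tray below it (224–335). Now I'll lower, release and check.

```bash
python3 - <<'E'
from h import *
from station import bot,grip,imaging
bot.move_linear([T[0],T[1],30],v=120)
print(bot.move_linear([T[0],T[1],7.5],v=25,f_stop=6)); o=bot.observe();print(o["position"],o["wrist_force"])
grip(0.45); bot.wait(.3)
bot.move_linear([T[0],T[1],140],v=120)
bot.move_linear([T[0]-20,T[1]+150,200],v=200)
bot.wait(.5)
c=imaging.read_camera("top");w=imaging.read_camera("scene")
cv2.imwrite("pics/f.png",np.vstack([cv2.resize(c["pixels"][165:265,260:360,::-1],(400,400)),])) 
cv2.imwrite("pics/f.png",np.hstack([cv2.resize(c["pixels"][165:265,260:360,::-1],(400,400)),cv2.resize(w["pixels"][220:320,230:330+50,::-1],(400,267)) if 0 else cv2.resize(w["pixels"][220:320,280:380,::-1],(400,400))]))
print(bot.observe()["clock"])
E
```

```text
True
[ 515.08054018 -342.82755003    8.86659847] [-0.59264161  0.43088806  5.68100971]
18.5417
```

View pics/f.png

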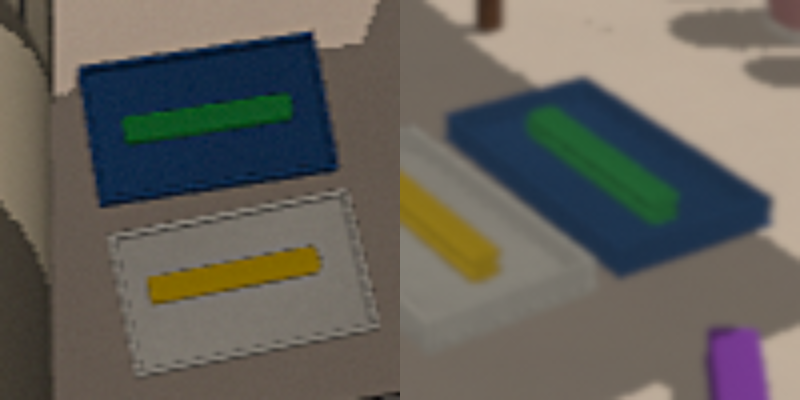

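The green clip lies flat in the middle of the blue tray (crop 208,118 in the top view), and the robot is clear of it.

```bash
python3 -c "
from station import bot
print(bot.finish_job())"
```

```text
the job is handed in; nothing more can be done
None
```

I pushed the green clip up clear of the guards, lifted it out and laid it flat in the blue tray, and handed the job in at about 18.5 s; no verdict was shown.

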